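# Free the charger from under the stack and clip it into its spring holder

### The job

The slim blue charger lies under the parts case and headlamp housing, and a ratchet lies in its way. First put the ratchet flat into the red tool tray; then draw the charger out under the wire rail, leaving the case and headlamp standing as a stack behind the rail, neither lifted nor toppled; then, face up, press it straight down between the jaws of the sloping holder until it sits on the rests and both jaws have sprung back over its edges. Let go, and leave the other things where they are.

Things in the scene. Friction and masses are not known exactly. Their poses are not given: they have to be found in the camera images.
- charger: slim blue plastic charger, dark ends, black display on top: slab 180 x 56 x 16 mm, 0.2 kg. Origin: centre of its underside; x along its length, z up through the display. Starts flat on the shelf, display up, under the stack, its length roughly along the gallery's x; 55 to 70 mm of it sticks out towards the robot in front of the rail. Either end may lie downhill in the holder.
- parts_case: closed grey and orange parts case, 130 (x) x 170 (y) x 42 mm, about 0.4 kg, loose on the charger just behind the front rail. Origin: centre of its underside. As the charger is drawn the rail holds the case back by its front face; it tips back by up to about 0.3 rad, then settles flat on the shelf, 16 mm lower.
- headlamp: round finned aluminium headlamp housing standing loose on the parts case, wide rim (diameter 120 mm) down, 85 mm tall, 0.25 kg. Origin at the centre of its underside.
- gallery: fixed wire rail around the stack: a rectangle of 8 mm round bar, bar centres at x = -75 and 75 mm, y = -112 and 112 mm, 29 mm above the shelf (25 mm free below), on four corner posts. Origin in the middle on the shelf (level, rubber, world z = 0). Its -x side, the front, faces the robot; the stack starts near the middle, the charger comes out under the front bar.
- ratchet: chrome ratchet lying across the charger's path, 187 mm long, 0.4 kg. Handle: round, diameter 22 mm, x = -95 to 5 mm, axis 11 mm above the underside; thin neck; round head, diameter 34 mm, 24 mm thick, centred at x = 75 mm, a square drive standing up out of it (37 mm high in all). Origin on its underside, z up; balances at x = 9 mm, near where the handle ends.
- tool_tray: fixed open red plastic tray, 250 (x) x 140 (y) x 40 mm outside, walls 4 mm, floor about 4 mm. Origin at the centre of its underside. It stands to the left or the right of the stack, the holder on the other side.
- cradle: grey sloping seat of the holder. Origin: where the middle of the charger's underside comes to rest. x runs uphill (25 degrees from level, rising away from the robot), y across, z square out of the slope (up and towards the robot). The charger lies along x on two rests (x = 42 to 68 and -68 to -42 mm, tops at z = 0). A foot at x = -96.5 mm, 8 mm high, leaves a centred charger 6.5 mm spare.
- holder: grey steel bracket, fixed, that carries the cradle, about 95 mm above the shelf at the cradle's middle. It stands left or right of the stack, the tool tray on the other side. Between its rests the cradle is free 12 mm deep under the charger, and open at the sides for 84 mm between the claws, so fingers that hold the charger by its long edges near its middle pass. Origin on the shelf below.
- jaw_left (a joint): yellow jaw on the cradle's +y side, slides outward, in m: 0 shut to 0.010; spring 2 N shut, 5.6 N fully open. Two claws, at x = -55 and 55 mm, 26 mm long. Shut, their lips at z = 17 to 19 mm stand 24 mm from the middle, so reach 4 mm over the charger's edge; ramps above flare to 34 mm at z = 39 mm. Pressing the charger in takes 8 to 20 N; off centre, one jaw gives more; they snap back under 1 mm when it is home.
- jaw_right (a joint): the yellow jaw on the cradle's -y side, the mirror image of the left one; 0 shut, grows outward, m.
- canister: green screw-top canister, diameter 100 mm, 144 mm tall, stands at the back; bystander. Origin at the centre of its underside.
- spray_can: yellow and black spray can, diameter 66 mm, 191 mm tall, stands at the back; bystander. Origin at the centre of its underside.
- oil_filter: black cartridge oil filter, diameter 76 mm, 85 mm tall; bystander. Origin at the centre of its underside.
- screw_jar: glass jar with black lid, diameter 70 mm, 80 mm tall; bystander. Origin at the centre of its underside.
- socket_case: grey and red socket case, 100 x 190 x 45 mm; bystander. Origin at the centre of its underside.
There are look-alikes about, which are no part of the job. Of the things that look like the charger, the smallest one is meant.

How it is judged (in metres and radians):
On the way, in this order (a step that is already met when the one before it is completed fails the run):
1. the ratchet lies flat in the tool tray, let go (x of ratchet in the frame of tool_tray between -0.12 and 0.12 m and y of ratchet in the frame of tool_tray between -0.065 and 0.065 m and z of ratchet in the frame of tool_tray below 0.015 m and angle between ratchet's own z axis and vertical below 0.12 rad and contact force between the fingers and ratchet below 0.05 N and linear speed of ratchet below 0.03 m/s), for 0.1 s.
2. the charger is out in front of the rail and the stack stands on the shelf behind it (x of charger in the frame of gallery below -0.165 m and angle between parts_case's own z axis and vertical below 0.06 rad and z of parts_case in the frame of gallery below 0.004 m and distance of parts_case from where it was at the start of the episode below 0.06 m and angle between headlamp's own z axis and vertical below 0.08 rad and horizontal distance between headlamp and parts_case below 0.05 m and linear speed of each of parts_case, headlamp below 0.02 m/s), for 0.1 s.
3. the charger, coming down into the holder, forces the jaws apart (value of joint any of jaw_left, jaw_right above 0.003 m and distance between charger and cradle below 0.05 m).
At the end, for the whole second after the job is handed in: Charger face up on the cradle rests (14 mm along, 5 across, 4 in height, 0.08 rad), jaws within 4 mm of shut; case flat on the shelf (0.06 rad, 4 mm) within 60 mm of its start, headlamp upright on it (50 mm of its middle); ratchet flat inside the tray; all let go and at rest (x of charger in the frame of cradle between -0.014 and 0.014 m and y of charger in the frame of cradle between -0.005 and 0.005 m and z of charger in the frame of cradle between -0.004 and 0.004 m and angle between the x axis of charger and the x axis of cradle, either way round below 0.08 rad and angle between the z axis of charger and the z axis of cradle, either way round below 0.08 rad and value of joint each of jaw_left, jaw_right below 0.004 m and linear speed of each of charger, parts_case, headlamp, ratchet below 0.02 m/s and angle between parts_case's own z axis and vertical below 0.06 rad and z of parts_case in the frame of gallery below 0.004 m and distance of parts_case from where it was at the start of the episode below 0.06 m and angle between headlamp's own z axis and vertical below 0.08 rad and horizontal distance between headlamp and parts_case below 0.05 m and x of ratchet in the frame of tool_tray between -0.12 and 0.12 m and y of ratchet in the frame of tool_tray between -0.065 and 0.065 m and z of ratchet in the frame of tool_tray below 0.015 m and angle between ratchet's own z axis and vertical below 0.12 rad); the robot touches nothing.
It fails at once if the stack is toppled: the case tips by more than 0.5 rad, or the headlamp by more than 0.55 rad, or slides more than 70 mm off the case's middle (angle between parts_case's own z axis and vertical above 0.5 rad or angle between headlamp's own z axis and vertical above 0.55 rad or horizontal distance between headlamp and parts_case above 0.07 m).
It fails at once if the stack is lifted off the charger (case or headlamp raised by more than 30 mm) (height (world z) of parts_case above 0.046 m or height (world z) of headlamp above 0.092 m).
It fails at once if the canister, spray can, oil filter, screw jar or socket case is moved by more than 30 mm (distance of any of canister, spray_can, oil_filter, screw_jar, socket_case from where it was at the start of the episode above 0.03 m).
It also fails if it takes over 70 s, if anything falls off the work surface, if the arm or the gripper's body presses on something with over 40 N, if the wrist force passes 120 N, or if a joint passes its speed limit or range.

### The arm

A 6-joint arm with a two-finger parallel gripper is mounted at the origin on the work surface. World frame = base frame: x ahead of the robot, y to its left, z up, the work surface at z = 0. Lengths are in m, angles in degrees, forces in N, time in s.
With the tool pointing down it reaches from about 0.4 to 0.825 m from the base axis. Payload 7 kg.
Tool frame: the origin (TCP) lies between the finger pads; the fingertips stand 19 mm ahead of it and the grasp point (between the pads) is the TCP (r.finger_overhang is the distance from the TCP to the fingertips, in m); z points along the fingers, y is the direction in which the jaws open and shut (so a half turn about z gives the same grasp; the last joint's range is limited). The gripper opens to 88 mm and grips with 3 to 60 N. Pads are 19 mm wide; open, the fingers measure 130 mm over their backs; the gripper's body (78 mm by 193 mm) begins 47 mm behind the grasp point.
Start: joints at [16.507, 20.546, 0.682, 0, -70.136, -16.507], TCP at [0.675, -0, 0.246] pointing down, gripper open.
Joint ranges: [-176.03, 176.03], [-82.01, 121.73], [-58.28, 71.71], [-173.87, 95.51], [-174.79, -0.11], [-173.66, 173.66]. Speed limits (degrees/s): [136.94, 136.94, 172.46, 180, 180, 180].

### API

Orientations are given as [roll, pitch, yaw] about the fixed x, y, z axes, in that order (R = Rz(yaw) Ry(pitch) Rx(roll)).
In Python, from plant import r, optics gives the robot as it stands. The module is installed in compiled form; this text tells all that it offers.
- The arm moves only by the tool step_arm, never from a script. Its argument "increments" is a list of rows, each an object of numbers: "tx", "ty", "tz": the shift along the world's x, y, z in mm; "ax", "ay", "az": the turn, a rotation vector about the world's x, y, z in degrees; "claw": the gripper command: -1 is shut, 1 is fully open, values between are in proportion. In form: [{"tx": .., "ty": .., "tz": .., "ax": .., "ay": .., "az": .., "claw": ..}, ...]. A call has 1 to 12 rows; each row shifts and turns the commanded pose from where the row before left it; what a row does not reach is not made up. A row lasts 1/10 s, in which the tool goes at most 50 mm and 8.59 degrees, less where a joint would pass 70% of its speed; a pose out of reach is approached as far as the arm can. A call with a gripper value outside its range is refused whole. The fingers move at their own pace and stop on an object; "newtons" is the grip in N (left out, the last holds). Time passes only in rows, so rows that do not move let the fingers close. It gives the time, the measured TCP pose, the force and the opening at its end, in the units of the state.
- r.get_state(): the state, without advancing time (a new reading comes with each control period).
- optics.capture(name): name is "scene" or "side" or "wrist"; returns a dict with "image" (384x512x3 uint8, blue, green, red), "depth" (384x512 float32, m along the optical axis (not along the pixel's ray), 0 where there is no reading), "fx", "fy", "cx", "cy" (pixels), "R" (3x3) and "t" (3): a world point X has camera coordinates R X + t. Camera axes: x right, y down, z forward; pixel columns grow to the right and rows downward; lengths in m; the calibration is good to about 2 mm. A picture is of the moment at which its call begins.
- r.close_job(): hands the job in, once; it reports no verdict.
The state is a dict: "time_s": time; "joints": joint angles; "qd": joint speeds; "joint_torque": joint torques, N m; "tcp_pos": TCP position; "eef_rot": TCP orientation; "contact_force": force on the tool from outside, world axes, zero at the start; "moment": the same for the moment, N m; "gripper_width": finger opening in m.
Only numpy, scipy, OpenCV 4.12 (cv2) and the standard library are available. Lean on these libraries where they do the work, as an engineer would, in place of code of your own. Each camera call takes 0.05 s, during which the arm holds its last target. There are 200 camera calls.

## Working session

There is one attempt and no reset: what is moved stays moved. The work goes in short steps, Python scripts to look and compute and a tool call to move; the robot and the scene stay as the last step left them, time stands still between calls to the robot, and variables do not carry over. Pictures are saved under pics/ and viewed, about 8 in all and at most 12, crops included, and the job is handed in when it is done.

Besides the shell and the picture viewer there is one more tool, called after "Call:" as name([rows], argument=value, ...), one row to a line, values as JSON. step_arm: Moves the arm, as the interface text tells. Its arguments: {"type":"object","properties":{"increments":{"type":"array","items":{"type":"object","properties":{"tx":{"type":"number"},"ty":{"type":"number"},"tz":{"type":"number"},"ax":{"type":"number"},"ay":{"type":"number"},"az":{"type":"number"},"claw":{"type":"number"}}}},"newtons":{"type":"number"}},"required":["increments"]}

```bash
mkdir -p pics; cat > h.py <<'E'
import numpy as np, cv2
from plant import r, optics
def cap(n):
    c=optics.capture(n); return c
def pts(c):
    h,w=c['depth'].shape; u,v=np.meshgrid(np.arange(w),np.arange(h)); d=c['depth']
    P=np.stack([(u-c['cx'])/c['fx']*d,(v-c['cy'])/c['fy']*d,d],-1)
    W=(P-c['t'])@c['R']; W[d==0]=np.nan; return W
def ray(c,u,v,z):
    d=c['R'].T@np.array([(u-c['cx'])/c['fx'],(v-c['cy'])/c['fy'],1]); o=-c['R'].T@c['t']
    return o+d*(z-o[2])/d[2]
def proj(c,X):
    p=c['R']@np.asarray(X,float)+c['t']; return p[0]/p[2]*c['fx']+c['cx'],p[1]/p[2]*c['fy']+c['cy']
E
python3 - <<'E'
from h import *
import pickle
ims=[]
for n in('scene','side','wrist'):
    c=cap(n); pickle.dump(c,open(n+'.pkl','wb')); ims.append(c['image']); print(n,-c['R'].T@c['t'],c['R'][2],c['fx'])
a=np.vstack([ims[0],ims[1]]); 
cv2.imwrite('pics/scene.png',cv2.resize(ims[0],(800,600),interpolation=cv2.INTER_CUBIC))
cv2.imwrite('pics/sw.png',cv2.resize(np.hstack(ims[1:]),(800,300),interpolation=cv2.INTER_AREA))
print(r.get_state())
E
```

```text
scene [1.48175027 0.19362174 0.95870713] [-0.75102687 -0.12696258 -0.64794995] 350.2934536234216
side [0.05779264 0.88610892 1.23753937] [ 0.2798268  -0.57705908 -0.76726773] 480.0660674193848
wrist [ 0.67610104 -0.06972192  0.38405513] [-0.00284847  0.26124091 -0.96526943] 326.4648767483287
{'time_s': 0.15, 'joints': array([ 1.65049319e+01,  2.05821594e+01,  6.46339566e-01, -1.45722151e-02,
       -7.01344072e+01, -1.65047717e+01]), 'qd': array([ 0.04928172, -0.11687913,  0.06566188,  0.0564638 , -0.07608638,
        0.07026078]), 'joint_torque': array([ 1.39394037e-04, -5.83274567e+01,  2.93289685e+01,  7.00122759e+00,
        8.75052094e-03, -9.76538854e-05]), 'tcp_pos': array([ 6.74666821e-01, -4.45352615e-05,  2.44840267e-01]), 'eef_rot': array([ 1.79928774e+02, -6.81680513e-03, -9.00047958e+01]), 'contact_force': array([ 0.6031394 , -0.03919541, -0.18987478]), 'moment': array([-0.03815256, -0.00944493,  0.04342879]), 'gripper_width': 0.08756412462975875}
```

View pics/scene.png

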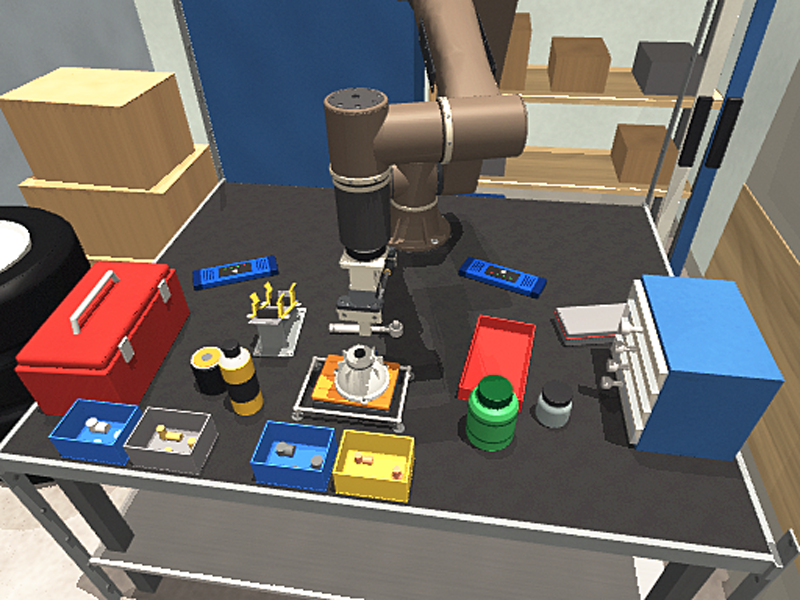

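View pics/sw.png

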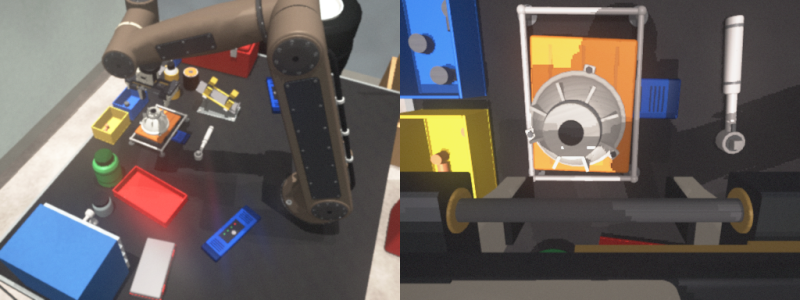

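The picture shows the stack in the rail (scene about (355,385)), with the charger's blue stub sticking out (wrist view about (660,98)). The ratchet lies across the path, head towards +y. The tray is on the +y side and the yellow-clawed holder on the -y side. There are three blue bars. The two free ones, at scene (235,272) and (502,277), are larger look-alikes; the stub under the stack is the one meant. Next I measure.

```bash
python3 - <<'E'
from h import *
import pickle
w=pickle.load(open('wrist.pkl','rb')); W=pts(w); im=w['image']; hsv=cv2.cvtColor(im,cv2.COLOR_BGR2HSV)
def rect(m,name,lab=''):
    P=W[m]; P=P[np.isfinite(P).all(1)]
    b=cv2.minAreaRect(P[:,:2].astype(np.float32)*1000); print(name,len(P),'rect',np.round(b[0]),np.round(b[1]),round(b[2],1),'z',np.round(np.percentile(P[:,2],[5,50,95]),4)*1000, 'min',P.min(0).round(3),'max',P.max(0).round(3)); return P
v,u=np.mgrid[:384,:512]
blue=(hsv[...,0]>100)&(hsv[...,0]<130)&(hsv[...,1]>120)&(u>290)&(u<370)&(v>90)&(v<160)
rect(blue,'stub')
rat=(u>390)&(u<460)&(v<205)&(W[...,2]>0.006)
P=rect(rat,'ratchet')
hd=rect(rat&(v>160),'head'); hn=rect(rat&(v<125),'handle')
orange=(hsv[...,0]>5)&(hsv[...,0]<22)&(hsv[...,1]>150)&(u>150)&(u<310)&(v>40)&(v<225)
rect(orange,'case')
# rail
rail=(u>295)&(u<312)&(v>20)&(v<215)&(W[...,2]>0.02)&(W[...,2]<0.045)&(hsv[...,1]<40)
rect(rail,'front bar')
s=pickle.load(open('scene.pkl','rb')); W=pts(s); hsv=cv2.cvtColor(s['image'],cv2.COLOR_BGR2HSV)
red=((hsv[...,0]<6)|(hsv[...,0]>174))&(hsv[...,1]>150); v,u=np.mgrid[:384,:512]
rect(red&(u>290)&(u<348)&(v>195)&(v<262)&(W[...,2]>.03),'tray rim')
rect(red&(u>290)&(u<348)&(v>195)&(v<262)&(W[...,2]<.01),'tray floor')
yel=(hsv[...,0]>20)&(hsv[...,0]<32)&(hsv[...,1]>150)&(u>155)&(u<195)&(v>178)&(v<215)
rect(yel,'jaws')
cv2.imwrite('pics/hold.png',cv2.resize(s['image'][165:235,140:220],(640,560),interpolation=cv2.INTER_CUBIC))
E
```

```text
stub 2220 rect [589. -46.] [56. 55.] 89.5 z [15.1 16.5 17.8] min [ 0.562 -0.074  0.001] max [ 0.617 -0.018  0.019]
ratchet 3770 rect [490. -59.] [ 33. 186.] 7.5 z [11.6 20.5 28.6] min [ 0.463 -0.152  0.006] max [0.506 0.034 0.04 ]
head 949 rect [483.  14.] [33. 40.] 38.7 z [10.5 24.4 37.7] min [ 0.463 -0.008  0.006] max [0.497 0.034 0.04 ]
handle 2323 rect [ 492. -100.] [ 22. 105.] 5.1 z [11.6 20.3 23. ] min [ 0.478 -0.152  0.006] max [ 0.506 -0.048  0.026]
case 7980 rect [702. -40.] [178. 149.] 87.8 z [56.4 58.2 59.5] min [ 0.624 -0.131 -0.003] max [0.776 0.05  0.127]
front bar 1361 rect [623. -48.] [200.   8.] 89.6 z [30.5 32.7 34.3] min [ 0.619 -0.148  0.028] max [0.628 0.052 0.036]
tray rim 213 rect [593. 270.] [140. 323.] 81.8 z [31.1 37.4 40.9] min [0.426 0.19  0.03 ] max [0.759 0.361 0.139]
tray floor 1321 rect [539. 274.] [149. 296.] 81.8 z [-0.9  2.5  6.2] min [ 0.385  0.186 -0.006] max [0.678 0.367 0.01 ]
jaws 202 rect [ 451. -312.] [296. 121.] 24.4 z [ -0.6 103.9 148.2] min [ 0.314 -0.405 -0.004] max [ 0.585 -0.233  0.155]
```

View pics/hold.png

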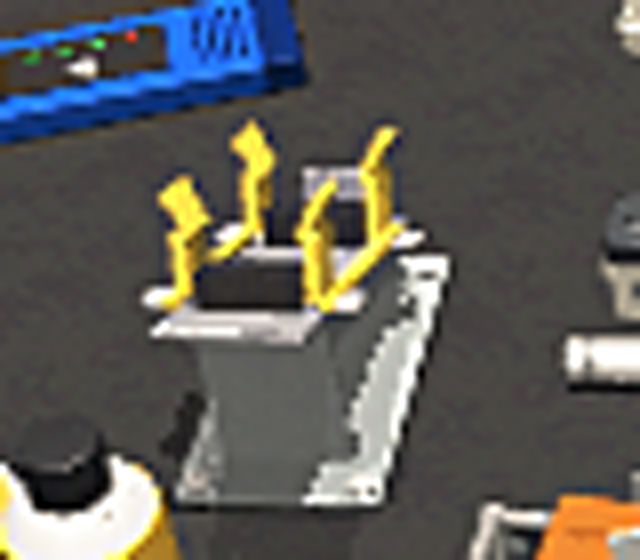

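The ratchet's grip point is at about (488,-61), with its handle turned +5.7° from y. Heights and sizes match the description. I go there and grasp.

Call:
step_arm([
  {"tx": -27, "ty": -9, "az": 1, "claw": 1},
  {"tx": -32, "ty": -10, "az": 1},
  {"tx": -32, "ty": -10, "az": 1},
  {"tx": -32, "ty": -10, "az": 1},
  {"tx": -32, "ty": -11, "az": 1},
  {"tx": -32, "ty": -11, "az": 0.7},
  {"tz": -30},
  {"tz": -35},
  {"tz": -35},
  {"tz": -35},
  {"tz": -30},
  {},
], newtons=40)

```text
$.increments[0]: bad value
```

Call:
step_arm([
  {"tx": -27, "ty": -9, "tz": 0, "ax": 0, "ay": 0, "az": 1, "claw": 1},
  {"tx": -32, "ty": -10, "tz": 0, "ax": 0, "ay": 0, "az": 1, "claw": 1},
  {"tx": -32, "ty": -10, "tz": 0, "ax": 0, "ay": 0, "az": 1, "claw": 1},
  {"tx": -32, "ty": -10, "tz": 0, "ax": 0, "ay": 0, "az": 1, "claw": 1},
  {"tx": -32, "ty": -11, "tz": 0, "ax": 0, "ay": 0, "az": 1, "claw": 1},
  {"tx": -32, "ty": -11, "tz": 0, "ax": 0, "ay": 0, "az": 0.7, "claw": 1},
  {"tx": 0, "ty": 0, "tz": -30, "ax": 0, "ay": 0, "az": 0, "claw": 1},
  {"tx": 0, "ty": 0, "tz": -35, "ax": 0, "ay": 0, "az": 0, "claw": 1},
  {"tx": 0, "ty": 0, "tz": -35, "ax": 0, "ay": 0, "az": 0, "claw": 1},
  {"tx": 0, "ty": 0, "tz": -35, "ax": 0, "ay": 0, "az": 0, "claw": 1},
  {"tx": 0, "ty": 0, "tz": -30, "ax": 0, "ay": 0, "az": 0, "claw": 1},
  {"tx": 0, "ty": 0, "tz": 0, "ax": 0, "ay": 0, "az": 0, "claw": 1},
], newtons=40)

```text
time_s: 1.35
tcp_pos: [0.485, -0.0616, 0.0771]
eef_rot: [179.6, -0.0, -84.3]
contact_force: [-0.6, -0.2, -0.1]
gripper_width: 0.0875
```

Call:
step_arm([
  {"tx": 2, "ty": 0, "tz": -25, "ax": 0, "ay": 0, "az": 0, "claw": 1},
  {"tx": 1, "ty": 0, "tz": -20, "ax": 0, "ay": 0, "az": 0, "claw": 1},
  {"tx": 0, "ty": 0, "tz": -11, "ax": 0, "ay": 0, "az": 0, "claw": 1},
  {"tx": 0, "ty": 0, "tz": 0, "ax": 0, "ay": 0, "az": 0, "claw": -1},
  {"tx": 0, "ty": 0, "tz": 0, "ax": 0, "ay": 0, "az": 0, "claw": -1},
  {"tx": 0, "ty": 0, "tz": 0, "ax": 0, "ay": 0, "az": 0, "claw": -1},
  {"tx": 0, "ty": 0, "tz": 0, "ax": 0, "ay": 0, "az": 0, "claw": -1},
  {"tx": 0, "ty": 0, "tz": 0, "ax": 0, "ay": 0, "az": 0, "claw": -1},
  {"tx": 0, "ty": 0, "tz": 0, "ax": 0, "ay": 0, "az": 0, "claw": -1},
], newtons=50)

```text
time_s: 2.25
tcp_pos: [0.4912, -0.061, 0.0249]
eef_rot: [-180.0, 0.0, -84.3]
contact_force: [-0.3, 0.4, -0.5]
gripper_width: 0.0454
```

```bash
python3 - <<'E'
from h import *
s=cap('side'); W=pts(s); hsv=cv2.cvtColor(s['image'],cv2.COLOR_BGR2HSV)
red=((hsv[...,0]<6)|(hsv[...,0]>174))&(hsv[...,1]>150)
ok=red&(W[...,0]>.3)&(W[...,0]<.8)&(W[...,1]>.1)&(W[...,1]<.45)&(W[...,2]<.06)
for nm,z0,z1 in(('rim',.035,.045),('floor',-.002,.01),('all',-.01,.06)):
    P=W[ok&(W[...,2]>z0)&(W[...,2]<z1)]; b=cv2.minAreaRect(P[:,:2].astype(np.float32)*1000); print(nm,len(P),np.round(b[0]),np.round(b[1]),round(b[2],1),P.min(0).round(3),P.max(0).round(3))
P=W[ok&(W[...,2]>.035)]
print(r.get_state()['tcp_pos'],r.get_state()['gripper_width'])
E
```

```text
rim 420 [558. 273.] [143. 254.] 81.5 [0.424 0.185 0.035] [0.69  0.362 0.045]
floor 2781 [569. 261.] [166. 278.] 81.5 [ 0.425  0.161 -0.002] [0.713 0.36  0.01 ]
all 4115 [570. 259.] [169. 280.] 81.9 [ 0.424  0.161 -0.007] [0.715 0.362 0.048]
[ 0.49108473 -0.0610062   0.02483499] 0.04110615130642573
```

Call:
step_arm([
  {"tx": 0, "ty": 0, "tz": -3, "ax": 0, "ay": 0, "az": 0, "claw": -1},
  {"tx": 0, "ty": 0, "tz": 0, "ax": 0, "ay": 0, "az": 0, "claw": -1},
  {"tx": 0, "ty": 0, "tz": 0, "ax": 0, "ay": 0, "az": 0, "claw": -1},
  {"tx": 0, "ty": 0, "tz": 0, "ax": 0, "ay": 0, "az": 0, "claw": -1},
  {"tx": 0, "ty": 0, "tz": 0, "ax": 0, "ay": 0, "az": 0, "claw": -1},
  {"tx": 0, "ty": 0, "tz": 0, "ax": 0, "ay": 0, "az": 0, "claw": -1},
  {"tx": 0, "ty": 0, "tz": 15, "ax": 0, "ay": 0, "az": 0, "claw": -1},
  {"tx": 0, "ty": 0, "tz": 20, "ax": 0, "ay": 0, "az": 0, "claw": -1},
  {"tx": 0, "ty": 0, "tz": 20, "ax": 0, "ay": 0, "az": 0, "claw": -1},
], newtons=60)

```text
time_s: 3.2
tcp_pos: [0.4907, -0.061, 0.0769]
eef_rot: [179.9, -0.0, -84.3]
contact_force: [-0.5, 0.9, -4.5]
gripper_width: 0.0205
```

Call:
step_arm([
  {"tx": 0, "ty": 0, "tz": 30, "ax": 0, "ay": 0, "az": 0, "claw": -1},
  {"tx": 0, "ty": 0, "tz": 35, "ax": 0, "ay": 0, "az": 0, "claw": -1},
  {"tx": 0, "ty": 10, "tz": 30, "ax": 0, "ay": 0, "az": 2, "claw": -1},
  {"tx": 0, "ty": 30, "tz": 20, "ax": 0, "ay": 0, "az": 6, "claw": -1},
  {"tx": 0, "ty": 30, "tz": 0, "ax": 0, "ay": 0, "az": 7, "claw": -1},
  {"tx": 5, "ty": 30, "tz": 0, "ax": 0, "ay": 0, "az": 7, "claw": -1},
  {"tx": 8, "ty": 30, "tz": 0, "ax": 0, "ay": 0, "az": 7, "claw": -1},
  {"tx": 9, "ty": 30, "tz": 0, "ax": 0, "ay": 0, "az": 7, "claw": -1},
  {"tx": 9, "ty": 30, "tz": 0, "ax": 0, "ay": 0, "az": 7, "claw": -1},
  {"tx": 9, "ty": 30, "tz": 0, "ax": 0, "ay": 0, "az": 7, "claw": -1},
  {"tx": 9, "ty": 30, "tz": 0, "ax": 0, "ay": 0, "az": 7, "claw": -1},
  {"tx": 9, "ty": 30, "tz": 0, "ax": 0, "ay": 0, "az": 7, "claw": -1},
])

```text
time_s: 4.4
tcp_pos: [0.5489, 0.2203, 0.1912]
eef_rot: [180.0, 0.0, -20.0]
contact_force: [0.8, -0.9, -3.6]
gripper_width: 0.0205
```

Call:
step_arm([
  {"tx": 9, "ty": 30, "tz": 0, "ax": 0, "ay": 0, "az": 7, "claw": -1},
  {"tx": 0, "ty": 24, "tz": 0, "ax": 0, "ay": 0, "az": 5, "claw": -1},
  {"tx": 0, "ty": 0, "tz": 0, "ax": 0, "ay": 0, "az": 0, "claw": -1},
  {"tx": 0, "ty": 0, "tz": 0, "ax": 0, "ay": 0, "az": 0, "claw": -1},
])

```text
time_s: 4.8
tcp_pos: [0.5575, 0.2733, 0.1907]
eef_rot: [180.0, 0.1, -8.3]
contact_force: [-1.0, -0.6, -3.9]
gripper_width: 0.0207
```

```bash
python3 - <<'E'
from h import *
c=cap('wrist'); cv2.imwrite('pics/w2.png',c['image']); W=pts(c); hsv=cv2.cvtColor(c['image'],cv2.COLOR_BGR2HSV)
red=((hsv[...,0]<6)|(hsv[...,0]>174))&(hsv[...,1]>150)
P=W[red&(W[...,2]>.033)&(W[...,2]<.048)&(W[...,1]<.45)]
b=cv2.minAreaRect(P[:,:2].astype(np.float32)*1000); print(len(P),np.round(b[0]),np.round(b[1]),round(b[2],1),P.min(0),P.max(0))
s=r.get_state();print(s['tcp_pos'],s['eef_rot'],s['gripper_width'],s['contact_force'])
E
```

```text
2911 [561. 274.] [140. 249.] 81.7 [0.43478928 0.18801585 0.03300269] [0.693619   0.34754171 0.04258611]
[0.55749408 0.27266674 0.19091801] [ 1.79952295e+02  5.54129360e-02 -8.34726974e+00] 0.020692595899901318 [-0.25507897 -0.01246544 -3.90108741]
```

View pics/w2.png

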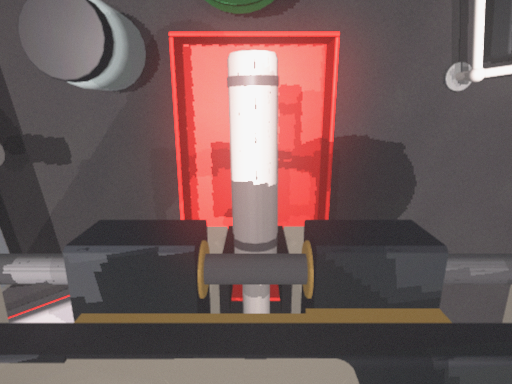

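Call:
step_arm([
  {"tx": 3, "ty": 1, "tz": -30, "ax": 0, "ay": 0, "az": 0, "claw": -1},
  {"tx": 0, "ty": 0, "tz": -35, "ax": 0, "ay": 0, "az": 0, "claw": -1},
  {"tx": 0, "ty": 0, "tz": -35, "ax": 0, "ay": 0, "az": 0, "claw": -1},
  {"tx": 0, "ty": 0, "tz": -30, "ax": 0, "ay": 0, "az": 0, "claw": -1},
  {"tx": 0, "ty": 0, "tz": -20, "ax": 0, "ay": 0, "az": 0, "claw": -1},
  {"tx": 0, "ty": 0, "tz": -10, "ax": 0, "ay": 0, "az": 0, "claw": -1},
  {"tx": 0, "ty": 0, "tz": 0, "ax": 0, "ay": 0, "az": 0, "claw": -1},
])

```text
time_s: 5.55
tcp_pos: [0.5605, 0.2728, 0.0305]
eef_rot: [179.9, 0.1, -8.4]
contact_force: [-0.4, 0.7, -4.0]
gripper_width: 0.0204
```

Call:
step_arm([
  {"tx": 0, "ty": 0, "tz": -3, "ax": 0, "ay": 0, "az": 0, "claw": -1},
  {"tx": 0, "ty": 0, "tz": -1, "ax": 0, "ay": 0, "az": 0, "claw": -1},
  {"tx": 0, "ty": 0, "tz": 0, "ax": 0, "ay": 0, "az": 0, "claw": 0},
  {"tx": 0, "ty": 0, "tz": 0, "ax": 0, "ay": 0, "az": 0, "claw": 0},
  {"tx": 0, "ty": 0, "tz": 0, "ax": 0, "ay": 0, "az": 0, "claw": 0},
  {"tx": 0, "ty": 0, "tz": 0, "ax": 0, "ay": 0, "az": 0, "claw": 0},
  {"tx": 0, "ty": 0, "tz": 20, "ax": 0, "ay": 0, "az": 0, "claw": 0},
  {"tx": 0, "ty": 0, "tz": 30, "ax": 0, "ay": 0, "az": 0, "claw": 0},
  {"tx": 0, "ty": 0, "tz": 35, "ax": 0, "ay": 0, "az": 0, "claw": 0},
  {"tx": 0, "ty": 0, "tz": 35, "ax": 0, "ay": 0, "az": 0, "claw": 1},
  {"tx": 0, "ty": 0, "tz": 35, "ax": 0, "ay": 0, "az": 0, "claw": 1},
  {"tx": 0, "ty": 0, "tz": 20, "ax": 0, "ay": 0, "az": 0, "claw": 1},
])

```text
time_s: 6.75
tcp_pos: [0.5619, 0.2745, 0.2063]
eef_rot: [-179.8, -0.2, -8.3]
contact_force: [-0.1, 0.0, -0.2]
gripper_width: 0.0622
```

```bash
python3 - <<'E'
from h import *
c=cap('wrist'); W=pts(c); hsv=cv2.cvtColor(c['image'],cv2.COLOR_BGR2HSV)
m=(hsv[...,1]<60)&(W[...,2]<.06)&(W[...,2]>.008)&(abs(W[...,1]-.273)<.062)&(W[...,0]>.44)&(W[...,0]<.68)
P=W[m]; print(len(P),P.min(0).round(3),P.max(0).round(3),np.percentile(P[:,2],[5,50,90,99]).round(4))
s=r.get_state();print(s['tcp_pos'],s['eef_rot'],s['joints'],s['contact_force'])
E
```

```text
3147 [0.478 0.253 0.008] [0.654 0.301 0.043] [0.0199 0.0247 0.0285 0.0411]
[0.56295537 0.27509929 0.20905017] [-179.7015874    -0.3480317    -8.25357067] [ 43.92348963  17.1994726   -9.14444607   0.10297025 -63.20697852
  37.77779047] [2.52076576 0.47178002 3.6884563 ]
```

Call:
step_arm([
  {"tx": 0, "ty": -14, "tz": 0, "ax": 0, "ay": 0, "az": -7.8, "claw": 1},
  {"tx": 0, "ty": -15, "tz": 0, "ax": 0, "ay": 0, "az": -7.8, "claw": 1},
  {"tx": 0, "ty": -15, "tz": 0, "ax": 0, "ay": 0, "az": -7.8, "claw": 1},
  {"tx": 0, "ty": -15, "tz": 0, "ax": 0, "ay": 0, "az": -7.8, "claw": 1},
  {"tx": 0, "ty": -15, "tz": 0, "ax": 0, "ay": 0, "az": -7.8, "claw": 1},
  {"tx": 0, "ty": -15, "tz": 0, "ax": 0, "ay": 0, "az": -7.8, "claw": 1},
  {"tx": 0, "ty": -15, "tz": 0, "ax": 0, "ay": 0, "az": -7.8, "claw": 1},
  {"tx": 0, "ty": -15, "tz": 0, "ax": 0, "ay": 0, "az": -7.8, "claw": 1},
  {"tx": 0, "ty": -15, "tz": 0, "ax": 0, "ay": 0, "az": -7.8, "claw": 1},
  {"tx": 0, "ty": -15, "tz": 0, "ax": 0, "ay": 0, "az": -7.8, "claw": 1},
  {"tx": 0, "ty": -15, "tz": 0, "ax": 0, "ay": 0, "az": -7.8, "claw": 1},
  {"tx": 0, "ty": -15, "tz": 0, "ax": 0, "ay": 0, "az": -7.8, "claw": 1},
])

```text
time_s: 8.0
tcp_pos: [0.5609, 0.0944, 0.2026]
eef_rot: [-180.0, 0.0, -102.2]
contact_force: [-0.9, 0.6, -0.5]
gripper_width: 0.0877
```

Call:
step_arm([
  {"tx": 0, "ty": -14, "tz": 0, "ax": 0, "ay": 0, "az": -7.8, "claw": 1},
  {"tx": 0, "ty": -15, "tz": 0, "ax": 0, "ay": 0, "az": -7.8, "claw": 1},
  {"tx": 0, "ty": -15, "tz": 0, "ax": 0, "ay": 0, "az": -7.8, "claw": 1},
  {"tx": 0, "ty": -15, "tz": 0, "ax": 0, "ay": 0, "az": -7.8, "claw": 1},
  {"tx": 0, "ty": -15, "tz": 0, "ax": 0, "ay": 0, "az": -7.8, "claw": 1},
  {"tx": 0, "ty": -15, "tz": 0, "ax": 0, "ay": 0, "az": -7.8, "claw": 1},
  {"tx": 0, "ty": -15, "tz": 0, "ax": 0, "ay": 0, "az": -7.8, "claw": 1},
  {"tx": 0, "ty": -15, "tz": 0, "ax": 0, "ay": 0, "az": -7.8, "claw": 1},
  {"tx": 0, "ty": -15, "tz": 0, "ax": 0, "ay": 0, "az": -7.8, "claw": 1},
  {"tx": 0, "ty": -8, "tz": 0, "ax": 0, "ay": 0, "az": -7.8, "claw": 1},
  {"tx": 0, "ty": 0, "tz": 0, "ax": 0, "ay": 0, "az": 0, "claw": 1},
  {"tx": 0, "ty": 0, "tz": 0, "ax": 0, "ay": 0, "az": 0, "claw": 1},
])

```text
time_s: 9.2
tcp_pos: [0.5609, -0.047, 0.2026]
eef_rot: [180.0, 0.0, -179.7]
contact_force: [0.2, -0.2, -0.6]
gripper_width: 0.0875
```

```bash
python3 - <<'E'
from h import *
c=cap('wrist'); W=pts(c); hsv=cv2.cvtColor(c['image'],cv2.COLOR_BGR2HSV)
cv2.imwrite('pics/w3.png',c['image'])
m=(hsv[...,0]>100)&(hsv[...,0]<130)&(hsv[...,1]>110)&(W[...,2]<.022)&(W[...,2]>.01)&(abs(W[...,1]+.046)<.06)
P=W[m]; b=cv2.minAreaRect(P[:,:2].astype(np.float32)*1000); print(len(P),b,P.min(0).round(3),P.max(0).round(3))
s=r.get_state();print(s['tcp_pos'],s['eef_rot'],s['joints'])
E
```

```text
2881 ((592.6116943359375, -44.974761962890625), (55.605499267578125, 62.58622360229492), 89.25767517089844) [ 0.561 -0.073  0.01 ] [ 0.624 -0.017  0.019]
[ 0.56097581 -0.04677039  0.20257298] [ 1.79996651e+02  5.94836838e-03 -1.79692328e+02] [ 1.51537962e+01  1.19249774e+01 -1.72220028e+01 -1.96135574e-03
 -6.08464119e+01 -1.04845169e+02]
```

View pics/w3.png

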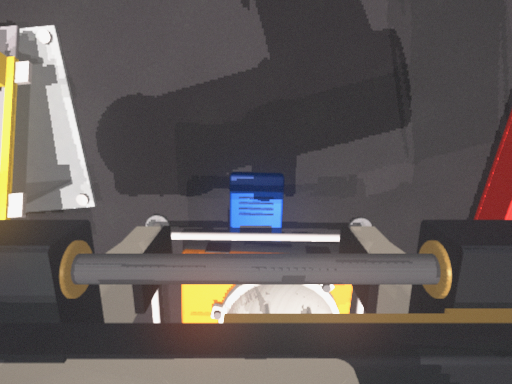

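Call:
step_arm([
  {"tx": 5, "ty": 1, "tz": -30, "ax": 0, "ay": 0, "az": -0.5, "claw": 1},
  {"tx": 5, "ty": 0.5, "tz": -35, "ax": 0, "ay": 0, "az": -0.5, "claw": 1},
  {"tx": 5, "ty": 0, "tz": -35, "ax": 0, "ay": 0, "az": 0, "claw": 1},
  {"tx": 4, "ty": 0, "tz": -35, "ax": 0, "ay": 0, "az": 0, "claw": 1},
  {"tx": 0, "ty": 0, "tz": -25, "ax": 0, "ay": 0, "az": 0, "claw": 1},
  {"tx": 0, "ty": 0, "tz": -15, "ax": 0, "ay": 0, "az": 0, "claw": 1},
  {"tx": 0, "ty": 0, "tz": -6, "ax": 0, "ay": 0, "az": 0, "claw": 1},
  {"tx": 0, "ty": 0, "tz": 0, "ax": 0, "ay": 0, "az": 0, "claw": 1},
], newtons=30)

```text
time_s: 10.05
tcp_pos: [0.5798, -0.0451, 0.021]
eef_rot: [-180.0, -0.1, 179.2]
contact_force: [0.7, 0.5, 0.2]
gripper_width: 0.0875
```

Call:
step_arm([
  {"tx": 0, "ty": 0, "tz": 0, "ax": 0, "ay": 0, "az": 0, "claw": -1},
  {"tx": 0, "ty": 0, "tz": 0, "ax": 0, "ay": 0, "az": 0, "claw": -1},
  {"tx": 0, "ty": 0, "tz": 0, "ax": 0, "ay": 0, "az": 0, "claw": -1},
  {"tx": 0, "ty": 0, "tz": 0, "ax": 0, "ay": 0, "az": 0, "claw": -1},
  {"tx": 0, "ty": 0, "tz": 0, "ax": 0, "ay": 0, "az": 0, "claw": -1},
  {"tx": 0, "ty": 0, "tz": 0, "ax": 0, "ay": 0, "az": 0, "claw": -1},
], newtons=30)

```text
time_s: 10.65
tcp_pos: [0.5802, -0.0455, 0.0221]
eef_rot: [180.0, 0.0, 179.1]
contact_force: [-0.8, 0.9, 5.0]
gripper_width: 0.0557
```

Call:
step_arm([
  {"tx": -3, "ty": 0, "tz": 0, "ax": 0, "ay": 0, "az": 0, "claw": -1},
  {"tx": -5, "ty": 0, "tz": 0, "ax": 0, "ay": 0, "az": 0, "claw": -1},
  {"tx": -5, "ty": 0, "tz": 0, "ax": 0, "ay": 0, "az": 0, "claw": -1},
  {"tx": -5, "ty": 0, "tz": 0, "ax": 0, "ay": 0, "az": 0, "claw": -1},
  {"tx": -5, "ty": 0, "tz": 0, "ax": 0, "ay": 0, "az": 0, "claw": -1},
  {"tx": -5, "ty": 0, "tz": 0, "ax": 0, "ay": 0, "az": 0, "claw": -1},
  {"tx": -5, "ty": 0, "tz": 0, "ax": 0, "ay": 0, "az": 0, "claw": -1},
  {"tx": -5, "ty": 0, "tz": 0, "ax": 0, "ay": 0, "az": 0, "claw": -1},
  {"tx": -5, "ty": 0, "tz": 0, "ax": 0, "ay": 0, "az": 0, "claw": -1},
  {"tx": -5, "ty": 0, "tz": 0, "ax": 0, "ay": 0, "az": 0, "claw": -1},
], newtons=40)

```text
time_s: 11.65
tcp_pos: [0.5352, -0.0447, 0.0224]
eef_rot: [179.9, 0.4, 179.2]
contact_force: [9.4, 0.5, -2.9]
gripper_width: 0.0553
```

Call:
step_arm([
  {"tx": -4, "ty": 0, "tz": 0, "ax": 0, "ay": 0, "az": 0, "claw": -1},
  {"tx": -4, "ty": 0, "tz": 0, "ax": 0, "ay": 0, "az": 0, "claw": -1},
  {"tx": -4, "ty": 0, "tz": 0, "ax": 0, "ay": 0, "az": 0, "claw": -1},
  {"tx": -4, "ty": 0, "tz": 0, "ax": 0, "ay": 0, "az": 0, "claw": -1},
  {"tx": -4, "ty": 0, "tz": 0, "ax": 0, "ay": 0, "az": 0, "claw": -1},
  {"tx": -4, "ty": 0, "tz": 0, "ax": 0, "ay": 0, "az": 0, "claw": -1},
  {"tx": -4, "ty": 0, "tz": 0, "ax": 0, "ay": 0, "az": 0, "claw": -1},
  {"tx": -4, "ty": 0, "tz": 0, "ax": 0, "ay": 0, "az": 0, "claw": -1},
  {"tx": -4, "ty": 0, "tz": 0, "ax": 0, "ay": 0, "az": 0, "claw": -1},
  {"tx": -4, "ty": 0, "tz": 0, "ax": 0, "ay": 0, "az": 0, "claw": -1},
])

```text
time_s: 12.65
tcp_pos: [0.4925, -0.0453, 0.022]
eef_rot: [180.0, 0.1, 179.1]
contact_force: [5.8, 0.3, 5.3]
gripper_width: 0.0554
```

Call:
step_arm([
  {"tx": -4, "ty": 0, "tz": 0, "ax": 0, "ay": 0, "az": 0, "claw": -1},
  {"tx": -4, "ty": 0, "tz": 0, "ax": 0, "ay": 0, "az": 0, "claw": -1},
  {"tx": -4, "ty": 0, "tz": 0, "ax": 0, "ay": 0, "az": 0, "claw": -1},
  {"tx": -4, "ty": 0, "tz": 0, "ax": 0, "ay": 0, "az": 0, "claw": -1},
  {"tx": -4, "ty": 0, "tz": 0, "ax": 0, "ay": 0, "az": 0, "claw": -1},
  {"tx": -4, "ty": 0, "tz": 0, "ax": 0, "ay": 0, "az": 0, "claw": -1},
  {"tx": -4, "ty": 0, "tz": 0, "ax": 0, "ay": 0, "az": 0, "claw": -1},
  {"tx": -4, "ty": 0, "tz": 0, "ax": 0, "ay": 0, "az": 0, "claw": -1},
  {"tx": -4, "ty": 0, "tz": 0, "ax": 0, "ay": 0, "az": 0, "claw": -1},
  {"tx": -4, "ty": 0, "tz": 0, "ax": 0, "ay": 0, "az": 0, "claw": -1},
  {"tx": -4, "ty": 0, "tz": 0, "ax": 0, "ay": 0, "az": 0, "claw": -1},
  {"tx": 0, "ty": 0, "tz": 0, "ax": 0, "ay": 0, "az": 0, "claw": -1},
])

```text
time_s: 13.85
tcp_pos: [0.4478, -0.0455, 0.022]
eef_rot: [180.0, 0.0, 179.1]
contact_force: [1.8, 2.2, 9.2]
gripper_width: 0.0551
```

```bash
python3 - <<'E'
from h import *
c=cap('scene'); W=pts(c); hsv=cv2.cvtColor(c['image'],cv2.COLOR_BGR2HSV)
m=(hsv[...,0]>5)&(hsv[...,0]<22)&(hsv[...,1]>150)&(W[...,0]>.6)&(W[...,0]<.8)&(abs(W[...,1]+.045)<.12)&(W[...,2]>.02)
P=W[m];q=np.c_[P[:,:2],np.ones(len(P))]; z=P[:,2]; k=z>np.percentile(z,20); print(np.linalg.lstsq(q[k],z[k],rcond=None)[0],np.percentile(z,[5,50,95]),P.min(0),P.max(0))
cv2.imwrite('pics/s4.png',cv2.resize(c['image'][180:290,130:330],(800,440),interpolation=cv2.INTER_CUBIC))
s=r.get_state();print(s['tcp_pos'],s['contact_force'],s['gripper_width'])
E
```

```text
[-0.03342719 -0.00084507  0.06259288] [0.02905127 0.03716819 0.0426588 ] [ 0.62686448 -0.12327     0.02374641] [0.75992878 0.05171396 0.08515339]
[ 0.44780869 -0.04542558  0.02198467] [3.41205014 0.71481657 9.57986762] 0.05570600526270459
```

View pics/s4.png

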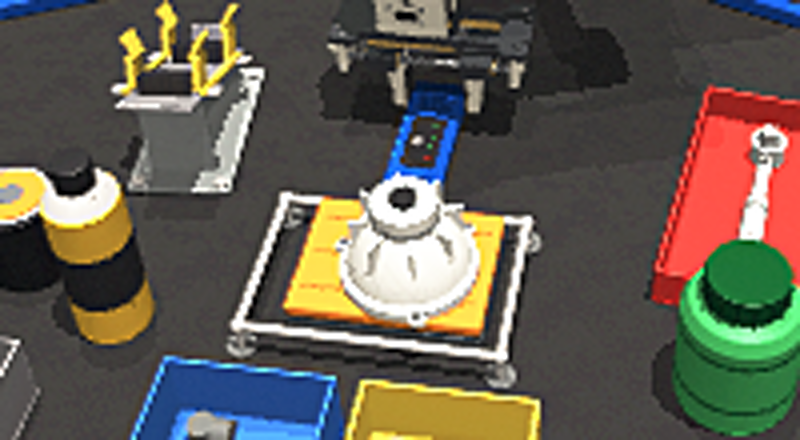

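The case sits flat (top at 42 mm), the headlamp stands upright on it, and the charger is out. Now a rough fix on the holder from the saved views, while I release.

```bash
python3 - <<'E'
from h import *
import pickle
for n in('scene','side'):
    c=pickle.load(open(n+'.pkl','rb')); W=pts(c); hsv=cv2.cvtColor(c['image'],cv2.COLOR_BGR2HSV)
    m=(hsv[...,0]>18)&(hsv[...,0]<34)&(hsv[...,1]>130)&(W[...,2]>.1)&(W[...,2]<.2)&(W[...,0]<.62)&(W[...,1]<-.1)&(W[...,1]>-.4)
    k,l,st,ce=cv2.connectedComponentsWithStats(m.astype(np.uint8))
    for i in range(1,k):
        P=W[l==i]
        if len(P)>3: print(n,len(P),ce[i].round(),np.median(P,0).round(3),P.min(0).round(3),P.max(0).round(3))
E
```

```text
scene 9 [170. 182.] [ 0.463 -0.314  0.103] [ 0.449 -0.318  0.101] [ 0.468 -0.311  0.11 ]
scene 6 [187. 182.] [ 0.46  -0.247  0.106] [ 0.442 -0.25   0.103] [ 0.463 -0.245  0.111]
scene 51 [163. 194.] [ 0.565 -0.303  0.133] [ 0.536 -0.315  0.104] [ 0.585 -0.295  0.155]
scene 49 [179. 196.] [ 0.564 -0.24   0.127] [ 0.541 -0.248  0.103] [ 0.58  -0.233  0.157]
side 76 [272. 104.] [ 0.555 -0.303  0.141] [ 0.539 -0.315  0.114] [ 0.576 -0.294  0.159]
side 77 [266. 116.] [ 0.554 -0.243  0.128] [ 0.532 -0.282  0.103] [ 0.57  -0.237  0.158]
side 21 [301. 117.] [ 0.453 -0.316  0.104] [ 0.44  -0.324  0.1  ] [ 0.463 -0.309  0.113]
side 12 [295. 130.] [ 0.446 -0.248  0.104] [ 0.439 -0.257  0.101] [ 0.46  -0.243  0.112]
```

Call:
step_arm([
  {"tx": 0, "ty": 0, "tz": 0, "ax": 0, "ay": 0, "az": 0, "claw": 1},
  {"tx": 0, "ty": 0, "tz": 0, "ax": 0, "ay": 0, "az": 0, "claw": 1},
  {"tx": 0, "ty": 0, "tz": 0, "ax": 0, "ay": 0, "az": 0, "claw": 1},
  {"tx": 0, "ty": 0, "tz": 0, "ax": 0, "ay": 0, "az": 0, "claw": 1},
  {"tx": 0, "ty": 0, "tz": 30, "ax": 0, "ay": 0, "az": 0, "claw": 1},
  {"tx": 0, "ty": 0, "tz": 40, "ax": 0, "ay": 0, "az": 0, "claw": 1},
  {"tx": 0, "ty": 0, "tz": 40, "ax": 0, "ay": 0, "az": 0, "claw": 1},
  {"tx": 0, "ty": 0, "tz": 40, "ax": 0, "ay": 0, "az": 0, "claw": 1},
  {"tx": 0, "ty": 0, "tz": 40, "ax": 0, "ay": 0, "az": 0, "claw": 1},
  {"tx": 0, "ty": 0, "tz": 40, "ax": 0, "ay": 0, "az": 0, "claw": 1},
])

```text
time_s: 14.9
tcp_pos: [0.4471, -0.0457, 0.2531]
eef_rot: [180.0, -0.0, 179.1]
contact_force: [0.1, 0.1, -0.2]
gripper_width: 0.0878
```

Call:
step_arm([
  {"tx": 14, "ty": -28, "tz": 10, "ax": 0, "ay": 0, "az": 0, "claw": 1},
  {"tx": 14, "ty": -29, "tz": 10, "ax": 0, "ay": 0, "az": 0, "claw": 1},
  {"tx": 14, "ty": -29, "tz": 10, "ax": 0, "ay": 0, "az": 0, "claw": 1},
  {"tx": 14, "ty": -29, "tz": 10, "ax": 0, "ay": 0, "az": 0, "claw": 1},
  {"tx": 14, "ty": -29, "tz": 10, "ax": 0, "ay": 0, "az": 0, "claw": 1},
  {"tx": 14, "ty": -29, "tz": 10, "ax": 0, "ay": 0, "az": 0, "claw": 1},
  {"tx": 14, "ty": -29, "tz": 10, "ax": 0, "ay": 0, "az": 0, "claw": 1},
  {"tx": 14, "ty": -29, "tz": 10, "ax": 0, "ay": 0, "az": 0, "claw": 1},
  {"tx": 0, "ty": 0, "tz": 0, "ax": 0, "ay": 0, "az": 0, "claw": 1},
  {"tx": 0, "ty": 0, "tz": 0, "ax": 0, "ay": 0, "az": 0, "claw": 1},
])

```text
time_s: 15.9
tcp_pos: [0.5596, -0.277, 0.3303]
eef_rot: [180.0, -0.1, 179.0]
contact_force: [-0.8, 0.6, -0.2]
gripper_width: 0.0877
```

```bash
python3 - <<'E'
from h import *
import pickle
c=cap('wrist'); pickle.dump(c,open('hold.pkl','wb')); W=pts(c); hsv=cv2.cvtColor(c['image'],cv2.COLOR_BGR2HSV)
cv2.imwrite('pics/w5.png',c['image'])
m=(hsv[...,0]>18)&(hsv[...,0]<34)&(hsv[...,1]>130)&(W[...,2]>.06)&(W[...,2]<.2)&(W[...,0]<.65)&(W[...,1]<-.1)&(W[...,1]>-.4)
k,l,st,ce=cv2.connectedComponentsWithStats(m.astype(np.uint8))
for i in range(1,k):
    P=W[l==i]
    if len(P)>10: print(len(P),ce[i].round(),np.median(P,0).round(4),P.min(0).round(4),P.max(0).round(4))
s=r.get_state();print(s['tcp_pos'],s['eef_rot'])
E
```

```text
356 [275.  71.] [ 0.4566 -0.2532  0.0961] [ 0.4359 -0.2592  0.0604] [ 0.4791 -0.2439  0.1128]
352 [220.  78.] [ 0.462  -0.3124  0.0974] [ 0.4407 -0.3203  0.0603] [ 0.4837 -0.3064  0.1131]
714 [286. 150.] [ 0.5429 -0.2427  0.137 ] [ 0.4757 -0.2503  0.0646] [ 0.5786 -0.2338  0.1594]
683 [226. 160.] [ 0.5496 -0.3084  0.1389] [ 0.4962 -0.318   0.0708] [ 0.5848 -0.2973  0.1592]
[ 0.5594224  -0.27634666  0.33053415] [ 1.79954364e+02 -1.01572788e-01  1.79056911e+02]
```

View pics/w5.png

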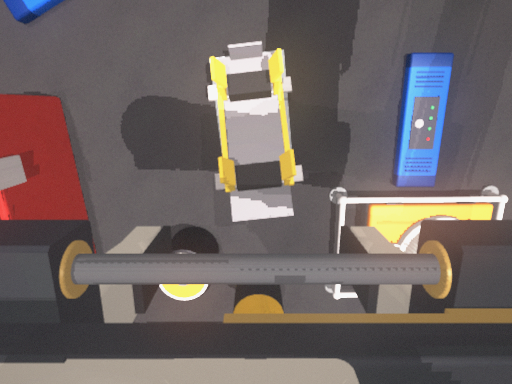

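```bash
cat > cr.py <<'E'
from h import *
import pickle
def frame(psi,C):
    p=np.radians(psi); t=np.radians(25)
    R=np.c_[[np.cos(t)*np.cos(p),np.cos(t)*np.sin(p),np.sin(t)],[-np.sin(p),np.cos(p),0],[-np.sin(t)*np.cos(p),-np.sin(t)*np.sin(p),np.cos(t)]]
    return R
E
python3 - <<'E'
from cr import *
c=pickle.load(open('hold.pkl','rb')); W=pts(c); hsv=cv2.cvtColor(c['image'],cv2.COLOR_BGR2HSV)
C=np.array([.505,-.279,.095]); R=frame(5.2,C); Q=(W-C)@R
near=(abs(Q[...,0])<.13)&(abs(Q[...,1])<.06)&(Q[...,2]>-.03)&(Q[...,2]<.06)
yel=near&(hsv[...,0]>18)&(hsv[...,0]<34)&(hsv[...,1]>130)
k,l,st,ce=cv2.connectedComponentsWithStats(yel.astype(np.uint8))
pr=lambda a:np.round(np.percentile(a,[2,10,50,90,98])*1000,1)
for sx in(-1,1):
  for sy in(-1,1):
    m=yel&(Q[...,0]*sx>.03)&(Q[...,1]*sy>0)&(Q[...,2]>.012); q=Q[m]; print(sx,sy,len(q),'x',pr(q[:,0]),'y',pr(q[:,1]),'z',pr(q[:,2]))
    for lo in(.015,.022,.03): 
        k=(q[:,2]>lo)&(q[:,2]<lo+.006); print('   z',lo,k.sum(),'ymed',np.round(np.median(q[k,1])*1000,1) if k.any() else '', 'x',np.round(np.percentile(q[k,0],[5,95])*1000,1) if k.any() else '')
white=near&(hsv[...,1]<60)&(hsv[...,2]>120)
q=Q[white&(abs(Q[...,2])<.012)]
b=np.histogram(q[:,0]*1000,bins=np.arange(-110,115,6))
for i,a in enumerate(b[0]):
    k=(q[:,0]*1000>=b[1][i])&(q[:,0]*1000<b[1][i+1])&(abs(q[:,1])<.02)
    if k.sum()>3: print(b[1][i],k.sum(),np.median(q[k,2]*1000).round(1))
for s in(-1,1):
    k=(abs(q[:,0]-s*.055)<.012); print('rest y range',s,pr(q[k,1]),'zfit',np.median(q[k&(abs(q[:,1])<.022),2])*1000)
E
```

```text
-1 -1 286 x [-56.9 -54.4 -42.1 -32.7 -32.1] y [-33.8 -33.  -29.3 -25.2 -24. ] z [14.  16.8 25.3 33.4 34.8]
   z 0.015 76 ymed -25.6 x [-55.3 -32.5]
   z 0.022 84 ymed -28.8 x [-56.1 -32.4]
   z 0.03 75 ymed -32.7 x [-56.4 -32.5]
-1 1 284 x [-57.6 -55.  -42.7 -32.5 -32.1] y [24.8 25.8 30.  33.7 34.4] z [14.  15.9 24.5 32.3 34.4]
   z 0.015 87 ymed 26.6 x [-56.9 -32.3]
   z 0.022 85 ymed 29.9 x [-56.9 -32.5]
   z 0.03 66 ymed 33.5 x [-57.  -32.1]
1 -1 395 x [52.  54.3 65.2 76.  77.5] y [-36.7 -35.3 -30.3 -25.2 -24. ] z [15.  17.2 27.6 34.1 34.9]
   z 0.015 85 ymed -25.4 x [53.2 77.3]
   z 0.022 99 ymed -28.7 x [52.6 77.4]
   z 0.03 157 ymed -33.8 x [53.  76.1]
1 1 388 x [52.1 54.3 65.3 76.4 77.5] y [24.7 26.  31.2 36.1 37.4] z [14.8 16.7 26.9 33.9 34.9]
   z 0.015 93 ymed 26.3 x [53.2 77.3]
   z 0.022 87 ymed 29.8 x [52.7 77.2]
   z 0.03 153 ymed 34.6 x [53.3 76.4]
-92 358 -0.9
-86 7 -1.3
-62 10 -3.9
rest y range -1 [-20.1 -17.2   0.9  12.4  18.8] zfit -4.162129961207193Traceback (most recent call last):
  File "<stdin>", line 20, in <module>
  File "<stdin>", line 7, in <lambda>
    return _quantile_unchecked(
        a, q, axis, out, overwrite_input, method, keepdims, weights)
    return _ureduce(a,
                    func=_quantile_ureduce_func,
    ...<5 lines>...
                    overwrite_input=overwrite_input,
                    method=method)
    r = func(a, **kwargs)
    result = _quantile(arr,
                       quantiles=q,
    ...<2 lines>...
                       out=out,
                       weights=wgt)
    slices_having_nans = np.isnan(arr[-1, ...])
                                  ~~~^^^^^^^^^
IndexError: index -1 is out of bounds for axis 0 with size 0
```

```bash
python3 - <<'E'
from cr import *
c=pickle.load(open('hold.pkl','rb')); W=pts(c); hsv=cv2.cvtColor(c['image'],cv2.COLOR_BGR2HSV)
R=frame(5.2,0); C=np.array([.505,-.279,.095])+R@[.0103,.0005,-.0041]; print('C',C.round(4)); Q=(W-C)@R*1000
k=(abs(Q[...,1])<15)&(abs(Q[...,0])<130)&(Q[...,2]>-60)&(Q[...,2]<30)
x=Q[...,0][k];z=Q[...,2][k];V=hsv[...,2][k]
for a in range(-120,120,4):
    j=(x>=a)&(x<a+4)
    if j.sum()>5: print(a,j.sum(),np.percentile(z[j],[10,50,90]).round(1),int(np.median(V[j])))
y=(hsv[...,0]>18)&(hsv[...,0]<34)&(hsv[...,1]>130)&(abs(Q[...,1])<50)&(abs(Q[...,0])<90)&(abs(Q[...,2])<60)
for s in(-1,1):
    q=Q[y&(Q[...,0]*s>30)]; print(s,'zmax',np.percentile(q[:,2],[95,98,99.5]).round(1), 'x',np.percentile(q[q[:,2]>10][:,0],[1,99]).round(1))
E
```

```text
C [ 0.516  -0.2775  0.0956]
-104 12 [7.  7.3 8.1] 238
-100 404 [-16.2  -2.6   7.9] 173
-96 73 [-18.7 -17.7 -16.5] 241
-92 75 [-18.6 -17.8 -17. ] 242
-88 74 [-18.6 -18.  -16.9] 242
-84 71 [-18.8 -18.  -17.1] 242
-80 13 [-17.7 -16.8 -16.4] 183
-72 15 [-0.9 -0.1  0.6] 128
-68 81 [-0.8  0.1  1.1] 115
-64 83 [-0.7  0.2  1. ] 115
-60 78 [-0.6  0.1  1.5] 116
-56 85 [-0.9 -0.   0.7] 116
-52 80 [-0.5  0.2  1.2] 116
-48 88 [-0.9  0.1  1.1] 116
-44 255 [-18.2 -10.2  -0.6] 99
-40 81 [-18.7 -18.  -17. ] 243
-36 73 [-19.1 -18.  -17. ] 244
-32 82 [-18.9 -17.9 -17.1] 240
-28 81 [-18.8 -17.9 -17.3] 239
-24 81 [-19.3 -18.2 -17.3] 176
-20 76 [-18.8 -18.1 -17.2] 175
-16 81 [-18.9 -18.  -16.9] 175
-12 76 [-18.7 -17.9 -17.2] 176
-8 87 [-19.1 -17.9 -16.9] 176
-4 78 [-18.9 -17.9 -16.8] 176
0 82 [-18.9 -18.1 -17.3] 175
4 84 [-18.9 -18.1 -17. ] 175
8 83 [-19. -18. -17.] 175
12 85 [-18.9 -18.1 -17. ] 177
16 83 [-18.8 -18.1 -17.2] 177
20 80 [-19.3 -18.  -16.9] 177
24 82 [-19.1 -18.1 -17. ] 177
28 91 [-19.1 -18.2 -17.2] 177
32 82 [-19.  -18.1 -17.2] 175
36 7 [-18.3 -17.2 -16.8] 104
40 67 [-0.9 -0.2  0.9] 79
44 93 [-0.9 -0.1  1.1] 78
48 98 [-0.9 -0.2  0.7] 78
52 94 [-1.2 -0.2  0.7] 78
56 100 [-1.2 -0.2  0.8] 78
60 97 [-1.1 -0.1  0.9] 77
64 176 [-17.3  -2.6   0.4] 71
68 96 [-19.1 -18.2 -17.4] 137
72 86 [-19.  -18.  -16.9] 155
76 92 [-19.  -18.1 -17.1] 157
80 93 [-19.2 -18.1 -16.9] 229
84 92 [-19.  -18.1 -17.3] 236
88 93 [-19.  -18.1 -17.1] 237
92 95 [-19.4 -18.2 -17.3] 237
96 92 [-19.2 -18.3 -17.2] 236
100 34 [-20.1 -18.6 -17.7] 201
-1 zmax [37.7 38.6 39.1] x [-68.4 -42.3]
1 zmax [38.6 39.  39.3] x [41.4 67.4]
```

```bash
python3 - <<'E'
from cr import *
c=pickle.load(open('hold.pkl','rb')); W=pts(c)
v,u=np.mgrid[:384,:512]
m=(W[...,2]>.011)&(W[...,2]<.022)&(u>385)&(u<470)&(v<188)
P=W[m]; b=cv2.minAreaRect(P[:,:2].astype(np.float32)*1000); print(len(P),b,P.min(0),P.max(0),np.median(P[:,2]))
s=r.get_state();print(s['tcp_pos'],s['eef_rot'],s['joints'],s['time_s'])
E
```

```text
5634 ((519.8193969726562, -46.535438537597656), (56.6875114440918, 180.038818359375), 88.84446716308594) [ 0.4296155  -0.07585445  0.01101016] [ 0.61001298 -0.01703226  0.01983423] 0.016332745141152866
[ 0.5594224  -0.27634666  0.33053415] [ 1.79954364e+02 -1.01572788e-01  1.79056911e+02] [-8.40587600e+00  1.35102385e+01  1.80282914e+00 -3.27251144e-02
 -7.83992322e+01 -8.25306427e+01] 15.95
```

Call:
step_arm([
  {"tx": -5, "ty": 28, "tz": -10, "ax": 0, "ay": 0, "az": 0, "claw": 1},
  {"tx": -5, "ty": 29, "tz": -15, "ax": 0, "ay": 0, "az": 0, "claw": 1},
  {"tx": -5, "ty": 29, "tz": -15, "ax": 0, "ay": 0, "az": 0, "claw": 1},
  {"tx": -5, "ty": 29, "tz": -15, "ax": 0, "ay": 0, "az": 0, "claw": 1},
  {"tx": -5, "ty": 29, "tz": -15, "ax": 0, "ay": 0, "az": 0, "claw": 1},
  {"tx": -5, "ty": 29, "tz": -20, "ax": 0, "ay": 0, "az": 0, "claw": 1},
  {"tx": -5, "ty": 29, "tz": -20, "ax": 0, "ay": 0, "az": 0, "claw": 1},
  {"tx": -5, "ty": 28, "tz": -30, "ax": 0, "ay": 0, "az": 0, "claw": 1},
  {"tx": 0, "ty": 0, "tz": -35, "ax": 0, "ay": 0, "az": 0, "claw": 1},
  {"tx": 0, "ty": 0, "tz": -35, "ax": 0, "ay": 0, "az": 0, "claw": 1},
  {"tx": 0, "ty": 0, "tz": -35, "ax": 0, "ay": 0, "az": 0, "claw": 1},
  {"tx": 0, "ty": 0, "tz": -30, "ax": 0, "ay": 0, "az": 0, "claw": 1},
])

```text
time_s: 17.15
tcp_pos: [0.5186, -0.0458, 0.0553]
eef_rot: [180.0, -0.0, 179.2]
contact_force: [0.3, 0.3, 0.3]
gripper_width: 0.0875
```

Call:
step_arm([
  {"tx": 0, "ty": 0, "tz": -18, "ax": 0, "ay": 0, "az": 0, "claw": 1},
  {"tx": 0, "ty": 0, "tz": -9, "ax": 0, "ay": 0, "az": 0, "claw": 1},
  {"tx": 0, "ty": 0, "tz": 0, "ax": 0, "ay": 0, "az": 0, "claw": 1},
])

```text
time_s: 17.45
tcp_pos: [0.5189, -0.0462, 0.0288]
eef_rot: [-180.0, -0.1, 179.1]
contact_force: [0.7, -0.1, 0.5]
gripper_width: 0.0875
```

Call:
step_arm([
  {"tx": 1, "ty": 0, "tz": -7, "ax": 0, "ay": 0, "az": 0, "claw": 1},
  {"tx": 0, "ty": 0, "tz": 0, "ax": 0, "ay": 0, "az": 0, "claw": -1},
  {"tx": 0, "ty": 0, "tz": 0, "ax": 0, "ay": 0, "az": 0, "claw": -1},
  {"tx": 0, "ty": 0, "tz": 0, "ax": 0, "ay": 0, "az": 0, "claw": -1},
  {"tx": 0, "ty": 0, "tz": 0, "ax": 0, "ay": 0, "az": 0, "claw": -1},
  {"tx": 0, "ty": 0, "tz": 0, "ax": 0, "ay": 0, "az": 0, "claw": -1},
  {"tx": 0, "ty": 0, "tz": 0, "ax": 0, "ay": 0, "az": 0, "claw": -1},
], newtons=60)

```text
time_s: 18.15
tcp_pos: [0.5212, -0.0465, 0.0229]
eef_rot: [180.0, 0.0, 179.1]
contact_force: [-0.9, 0.7, 3.2]
gripper_width: 0.0553
```

```bash
python3 - <<'E'
from cr import *
from scipy.spatial.transform import Rotation as Ro
s=r.get_state(); print(s['tcp_pos'],s['eef_rot'],s['gripper_width'],s['contact_force'])
Rc=frame(5.2,0); C=np.array([.5153,-.2775,.0956])
T=Ro.from_euler('xyz',s['eef_rot'],degrees=True).as_matrix(); p=s['tcp_pos']
a=np.radians(-1.1); Rch=np.c_[[np.cos(a),np.sin(a),0],[-np.sin(a),np.cos(a),0],[0,0,1]]
ch=np.array([.5198,p[1],0.0]) # charger origin
rel=T.T@Rch; relp=T.T@(ch-p)
def goal(x,y,z):
    Tg=Rc@rel.T; return Tg,(C+Rc@[x,y,z])-Tg@relp
Tg,_=goal(0,0,0); print('rotvec world',np.degrees(Ro.from_matrix(Tg@T.T).as_rotvec()), 'rotvec in two: az', )
print('Tg euler',Ro.from_matrix(Tg).as_euler('xyz',degrees=True))
for z in(.12,.06,.045,.02,.0): print(z,(goal(.001,0,z)[1]).round(4))
E
```

```text
[ 0.52116315 -0.04649737  0.0228949 ] [1.79994113e+02 2.71661430e-02 1.79099025e+02] 0.055335994257373754 [-0.87819314  0.73973788  3.15158414]
rotvec world [  0.89473531 -24.99642919   6.19968888] rotvec in two: az
Tg euler [-179.91306019   25.02700492 -174.5803515 ]
0.12 [ 0.4573 -0.2828  0.2261]
0.06 [ 0.4825 -0.2805  0.1717]
0.045 [ 0.4889 -0.2799  0.1581]
0.02 [ 0.4994 -0.2789  0.1355]
0.0 [ 0.5078 -0.2782  0.1173]
```

Call:
step_arm([
  {"tx": 0, "ty": 0, "tz": 15, "ax": 0, "ay": 0, "az": 0, "claw": -1},
  {"tx": -2, "ty": 0, "tz": 30, "ax": 0, "ay": 0, "az": 0, "claw": -1},
  {"tx": -4, "ty": 0, "tz": 35, "ax": 0, "ay": 0, "az": 0, "claw": -1},
  {"tx": -4, "ty": 0, "tz": 35, "ax": 0, "ay": 0, "az": 0, "claw": -1},
  {"tx": -4, "ty": 0, "tz": 35, "ax": 0, "ay": 0, "az": 0, "claw": -1},
  {"tx": -5, "ty": 0, "tz": 35, "ax": 0, "ay": 0, "az": 0, "claw": -1},
  {"tx": -5, "ty": -10, "tz": 30, "ax": 0, "ay": 0, "az": 0, "claw": -1},
  {"tx": -5, "ty": -20, "tz": 15, "ax": 0.1, "ay": -2.5, "az": 0.62, "claw": -1},
  {"tx": -5, "ty": -26, "tz": 0, "ax": 0.1, "ay": -2.5, "az": 0.62, "claw": -1},
  {"tx": -5, "ty": -30, "tz": 0, "ax": 0.1, "ay": -2.5, "az": 0.62, "claw": -1},
  {"tx": -5, "ty": -30, "tz": 0, "ax": 0.1, "ay": -2.5, "az": 0.62, "claw": -1},
  {"tx": -5, "ty": -30, "tz": 0, "ax": 0.1, "ay": -2.5, "az": 0.62, "claw": -1},
])

```text
time_s: 19.35
tcp_pos: [0.471, -0.1934, 0.2523]
eef_rot: [179.6, 12.6, -177.8]
contact_force: [0.3, 0.6, -1.9]
gripper_width: 0.0558
```

Call:
step_arm([
  {"tx": -5, "ty": -30, "tz": 0, "ax": 0.1, "ay": -2.5, "az": 0.62, "claw": -1},
  {"tx": -5, "ty": -30, "tz": 0, "ax": 0.1, "ay": -2.5, "az": 0.62, "claw": -1},
  {"tx": -5, "ty": -20, "tz": 0, "ax": 0.1, "ay": -2.5, "az": 0.62, "claw": -1},
  {"tx": 0, "ty": -10, "tz": 0, "ax": 0.1, "ay": -2.5, "az": 0.62, "claw": -1},
  {"tx": 0, "ty": 0, "tz": 0, "ax": 0.1, "ay": -2.5, "az": 0.62, "claw": -1},
  {"tx": 0, "ty": 0, "tz": 0, "ax": 0, "ay": 0, "az": 0, "claw": -1},
  {"tx": 0, "ty": 0, "tz": 0, "ax": 0, "ay": 0, "az": 0, "claw": -1},
])

```text
time_s: 20.05
tcp_pos: [0.4564, -0.2826, 0.2523]
eef_rot: [180.0, 24.9, -174.7]
contact_force: [-0.5, 0.2, -1.2]
gripper_width: 0.0551
```

```bash
python3 - <<'E'
from cr import *
s=r.get_state(); print(s['tcp_pos'],s['eef_rot'],s['gripper_width'],s['contact_force'],s['joints'])
c=cap('side'); cv2.imwrite('pics/s6.png',cv2.resize(c['image'][20:220,130:400],(800,592),interpolation=cv2.INTER_CUBIC))
W=pts(c); Rc=frame(5.2,0); C=np.array([.5153,-.2775,.0956]); Q=(W-C)@Rc*1000
hsv=cv2.cvtColor(c['image'],cv2.COLOR_BGR2HSV)
m=(hsv[...,0]>100)&(hsv[...,0]<130)&(hsv[...,1]>110)&(abs(Q[...,0])<130)&(abs(Q[...,1])<80)&(Q[...,2]>50)
q=Q[m]; print(len(q),np.percentile(q,[2,50,98],axis=0).round(1))
m2=np.median(q[:,2]); k=abs(q[:,2]-np.percentile(q[:,2],70))<6
print(np.linalg.lstsq(np.c_[q[k][:,:2],np.ones(k.sum())],q[k][:,2],rcond=None)[0], cv2.minAreaRect(q[k][:,:2].astype(np.float32)))
E
```

```text
[ 0.45643395 -0.28261689  0.25233123] [ 179.9525605    24.91464361 -174.67300475] 0.055116537370012805 [-0.47316031  0.15964176 -1.2147166 ] [-18.25091792  -2.49256998 -25.27949161 -13.84595834 -45.01512676
 -58.51877619]
337 [[-69.4 -25.6 149.8]
 [ 51.5  10.5 160. ]
 [ 92.5  30.2 165.6]]
[-3.07683403e-03 -1.64215655e-02  1.60815719e+02] ((8.665168762207031, 2.842897415161133), (61.08107376098633, 173.4165802001953), 88.57981872558594)
```

View pics/s6.png

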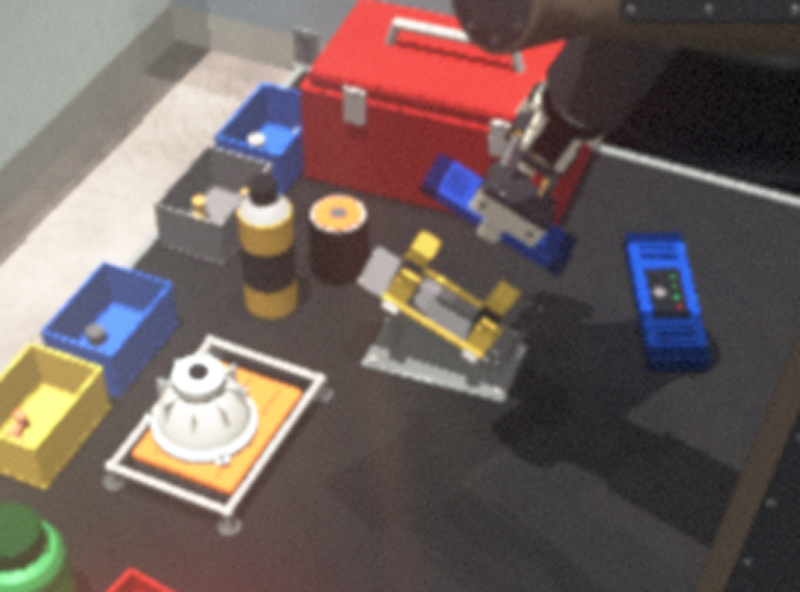

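Call:
step_arm([
  {"tx": 5, "ty": 0.5, "tz": -16, "ax": 0, "ay": 0, "az": 0, "claw": -1},
  {"tx": 7, "ty": 0.5, "tz": -22, "ax": 0, "ay": 0, "az": 0, "claw": -1},
  {"tx": 7, "ty": 0.5, "tz": -22, "ax": 0, "ay": 0, "az": 0, "claw": -1},
  {"tx": 7, "ty": 0.6, "tz": -20.6, "ax": 0, "ay": 0, "az": 0, "claw": -1},
  {"tx": 4.2, "ty": 0.4, "tz": -9.1, "ax": 0, "ay": 0, "az": 0, "claw": -1},
  {"tx": 2.1, "ty": 0.2, "tz": -4.5, "ax": 0, "ay": 0, "az": 0, "claw": -1},
  {"tx": 0, "ty": 0, "tz": 0, "ax": 0, "ay": 0, "az": 0, "claw": -1},
  {"tx": 0, "ty": 0, "tz": 0, "ax": 0, "ay": 0, "az": 0, "claw": -1},
])

```text
time_s: 20.9
tcp_pos: [0.4897, -0.2799, 0.1592]
eef_rot: [-180.0, 25.1, -174.6]
contact_force: [0.2, -0.6, -1.9]
gripper_width: 0.0555
```

```bash
cat > st.py <<'E'
from cr import *
s=r.get_state(); Rc=frame(5.2,0); C=np.array([.5153,-.2775,.0956])
# TCP in the cradle frame; goal(0,0,0) TCP there
g=np.array([.5078,-.2782,.1173])-Rc@[.001,0,0]
print('charger offset est mm',((s['tcp_pos']-g)@Rc*1000).round(1),'F cradle',(s['contact_force']@Rc).round(1),s['eef_rot'].round(2),'w',s['gripper_width'].round(4),'t',s['time_s'])
E
python3 st.py; python3 - <<'E'
from cr import *
c=cap('side'); a=c['image'][75:145,230:330]; b=cap('scene')['image'][160:230,130:230]
cv2.imwrite('pics/s7.png',cv2.resize(np.hstack([a,b]),(800,280),interpolation=cv2.INTER_CUBIC))
E
```

```text
Traceback (most recent call last):
  File "st.py", line 5, in <module>
    print('charger offset est mm',((s['tcp_pos']-g)@Rc*1000).round(1),'F cradle',(s['contact_force']@Rc).round(1),s['eef_rot'].round(2),'w',s['gripper_width'].round(4),'t',s['time_s'])
                                                                                                                                            ^^^^^^^^^^^^^^^^^^^^^^^^
AttributeError: 'float' object has no attribute 'round'
```

View pics/s7.png

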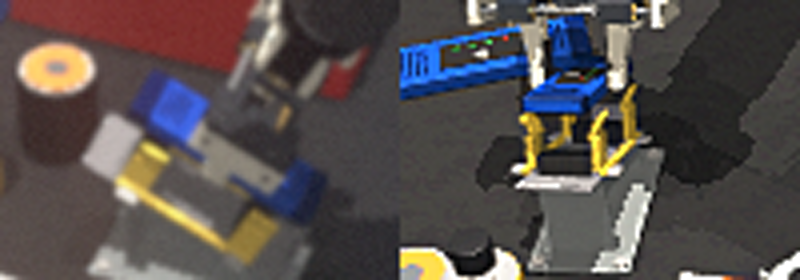

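The charger hangs parallel to and centred over the four claws. I press in along the slope's normal.

Call:
step_arm([
  {"tx": 4.2, "ty": 0.4, "tz": -9.1, "ax": 0, "ay": 0, "az": 0, "claw": -1},
  {"tx": 2.1, "ty": 0.2, "tz": -4.5, "ax": 0, "ay": 0, "az": 0, "claw": -1},
  {"tx": 2.1, "ty": 0.2, "tz": -4.5, "ax": 0, "ay": 0, "az": 0, "claw": -1},
  {"tx": 0, "ty": 0, "tz": 0, "ax": 0, "ay": 0, "az": 0, "claw": -1},
])

```text
time_s: 21.4
tcp_pos: [0.498, -0.2791, 0.1397]
eef_rot: [180.0, 25.0, -174.6]
contact_force: [0.1, -0.8, -2.3]
gripper_width: 0.0555
```

```bash
sed -i "s/s\['gripper_width'\].round(4)/s['gripper_width']/" st.py; python3 st.py
```

```text
charger offset est mm [ 1.5 -0.  24.5] F cradle [-0.9 -0.8 -2.1] [ 179.97   24.99 -174.63] w 0.055530088915402315 t 21.4
```

Call:
step_arm([
  {"tx": 1.7, "ty": 0.2, "tz": -3.6, "ax": 0, "ay": 0, "az": 0, "claw": -1},
  {"tx": 1.7, "ty": 0.1, "tz": -3.6, "ax": 0, "ay": 0, "az": 0, "claw": -1},
  {"tx": 1.7, "ty": 0.2, "tz": -3.6, "ax": 0, "ay": 0, "az": 0, "claw": -1},
  {"tx": 0, "ty": 0, "tz": 0, "ax": 0, "ay": 0, "az": 0, "claw": -1},
])

```text
time_s: 21.8
tcp_pos: [0.5031, -0.2784, 0.129]
eef_rot: [180.0, 25.0, -174.6]
contact_force: [3.0, -0.3, -3.6]
gripper_width: 0.0552
```

```bash
python3 st.py
```

```text
charger offset est mm [ 1.7  0.2 12.6] F cradle [ 1.2 -0.6 -4.5] [ 179.97   25.01 -174.62] w 0.05524482215747282 t 21.8
```

Call:
step_arm([
  {"tx": 1.7, "ty": 0.2, "tz": -3.6, "ax": 0, "ay": 0, "az": 0, "claw": -1},
  {"tx": 1.7, "ty": 0.1, "tz": -3.6, "ax": 0, "ay": 0, "az": 0, "claw": -1},
  {"tx": 0, "ty": 0, "tz": 0, "ax": 0, "ay": 0, "az": 0, "claw": -1},
])

```text
time_s: 22.1
tcp_pos: [0.5063, -0.2781, 0.1216]
eef_rot: [180.0, 25.0, -174.6]
contact_force: [2.7, -0.6, -4.2]
gripper_width: 0.0554
```

```bash
python3 st.py
```

```text
charger offset est mm [1.5 0.3 4.5] F cradle [ 0.6 -0.8 -4.9] [ 179.96   24.98 -174.62] w 0.05540520790762517 t 22.1
```

Call:
step_arm([
  {"tx": 0.8, "ty": 0.1, "tz": -1.8, "ax": 0, "ay": 0, "az": 0, "claw": -1},
  {"tx": 0.8, "ty": 0, "tz": -1.8, "ax": 0, "ay": 0, "az": 0, "claw": -1},
  {"tx": 0.4, "ty": 0, "tz": -0.9, "ax": 0, "ay": 0, "az": 0, "claw": -1},
  {"tx": 0, "ty": 0, "tz": 0, "ax": 0, "ay": 0, "az": 0, "claw": -1},
])

```text
time_s: 22.5
tcp_pos: [0.5081, -0.2782, 0.1176]
eef_rot: [180.0, 25.0, -174.6]
contact_force: [-0.2, -2.7, -2.5]
gripper_width: 0.0555
```

```bash
python3 st.py;  python3 - <<'E'
from cr import *
a=cap('side')['image'][75:145,230:330]; b=cap('scene')['image'][160:230,130:230]
cv2.imwrite('pics/s8.png',cv2.resize(np.hstack([a,b]),(800,280),interpolation=cv2.INTER_CUBIC))
E
```

```text
charger offset est mm [ 1.4 -0.1  0.2] F cradle [-1.4 -2.7 -2.1] [ 179.99   25.   -174.61] w 0.05551530189668274 t 22.5
```

View pics/s8.png

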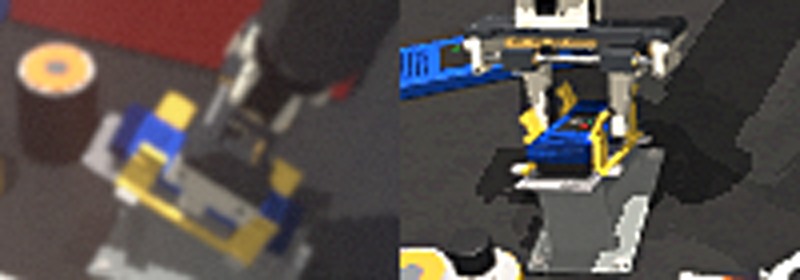

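Call:
step_arm([
  {"tx": 0.4, "ty": 0, "tz": -0.9, "ax": 0, "ay": 0, "az": 0, "claw": -1},
  {"tx": 0.4, "ty": 0, "tz": -0.9, "ax": 0, "ay": 0, "az": 0, "claw": -1},
  {"tx": 0, "ty": 0, "tz": 0, "ax": 0, "ay": 0, "az": 0, "claw": -1},
  {"tx": 0, "ty": 0, "tz": 0, "ax": 0, "ay": 0, "az": 0, "claw": -1},
])

```text
time_s: 23.0
tcp_pos: [0.5082, -0.2782, 0.1175]
eef_rot: [-180.0, 25.0, -174.6]
contact_force: [-13.4, 2.6, 17.7]
gripper_width: 0.0551
```

```bash
python3 st.py
```

```text
charger offset est mm [ 1.5 -0.1 -0. ] F cradle [-4.4  3.8 21.6] [-180.     25.04 -174.57] w 0.05511526425006709 t 23.0
```

Call:
step_arm([
  {"tx": -0.5, "ty": 0, "tz": 1.2, "ax": 0, "ay": 0, "az": 0, "claw": -1},
  {"tx": 0, "ty": 0, "tz": 0, "ax": 0, "ay": 0, "az": 0, "claw": 0.45},
  {"tx": 0, "ty": 0, "tz": 0, "ax": 0, "ay": 0, "az": 0, "claw": 0.45},
  {"tx": 0, "ty": 0, "tz": 0, "ax": 0, "ay": 0, "az": 0, "claw": 0.45},
  {"tx": 0, "ty": 0, "tz": 0, "ax": 0, "ay": 0, "az": 0, "claw": 0.45},
])

```text
time_s: 23.5
tcp_pos: [0.5087, -0.278, 0.117]
eef_rot: [180.0, 25.0, -174.6]
contact_force: [-0.3, -0.1, 0.9]
gripper_width: 0.0635
```

Call:
step_arm([
  {"tx": -2.1, "ty": -0.2, "tz": 4.5, "ax": 0, "ay": 0, "az": 0, "claw": 0.45},
  {"tx": -4.2, "ty": -0.4, "tz": 9.1, "ax": 0, "ay": 0, "az": 0, "claw": 0.45},
  {"tx": -8.4, "ty": -0.8, "tz": 18, "ax": 0, "ay": 0, "az": 0, "claw": 0.45},
  {"tx": -8.4, "ty": -0.8, "tz": 18, "ax": 0, "ay": 0, "az": 0, "claw": 0.45},
  {"tx": -12, "ty": -1, "tz": 27, "ax": 0, "ay": 0, "az": 0, "claw": 0.45},
  {"tx": 0, "ty": 0, "tz": 30, "ax": 0, "ay": 3, "az": 0, "claw": 0.45},
  {"tx": 0, "ty": 0, "tz": 30, "ax": 0, "ay": 6, "az": 0, "claw": 0.45},
  {"tx": 15, "ty": 0, "tz": 30, "ax": 0, "ay": 8, "az": 0, "claw": 0.45},
  {"tx": 25, "ty": 0, "tz": 20, "ax": 0, "ay": 8, "az": 0, "claw": 0.45},
  {"tx": 30, "ty": 0, "tz": 10, "ax": 0, "ay": 0, "az": 0, "claw": 0.45},
  {"tx": 25, "ty": 0, "tz": 0, "ax": 0, "ay": 0, "az": 0, "claw": 0.45},
  {"tx": 0, "ty": 0, "tz": 0, "ax": 0, "ay": 0, "az": 0, "claw": 0.45},
])

```text
time_s: 24.7
tcp_pos: [0.5706, -0.2811, 0.3132]
eef_rot: [177.7, 0.1, -175.1]
contact_force: [-0.2, -0.0, -0.4]
gripper_width: 0.0637
```

```bash
python3 st.py; python3 - <<'E'
from cr import *
c=cap('wrist'); cv2.imwrite('pics/w9.png',c['image']); W=pts(c); hsv=cv2.cvtColor(c['image'],cv2.COLOR_BGR2HSV)
Rc=frame(5.2,0); C=np.array([.5153,-.2775,.0956]); Q=(W-C)@Rc*1000
top=(abs(Q[...,0])<97)&(abs(Q[...,1])<40)&(Q[...,2]>10)&(Q[...,2]<21)&~((hsv[...,0]>18)&(hsv[...,0]<34)&(hsv[...,1]>130))
q=Q[top]; print(len(q),np.percentile(q,[1,50,99],axis=0).round(1)); k=abs(q[:,2]-np.median(q[:,2]))<2.5
print(np.linalg.lstsq(np.c_[q[k][:,:2],np.ones(k.sum())],q[k][:,2],rcond=None)[0])
y=(hsv[...,0]>18)&(hsv[...,0]<34)&(hsv[...,1]>130)
for sx in(-1,1):
  for sy in(-1,1):
    m=y&(Q[...,0]*sx>35)&(Q[...,0]*sx<75)&(Q[...,1]*sy>10)&(Q[...,1]*sy<50)&(abs(Q[...,2]-29)<3); print(sx,sy,m.sum(),np.median(Q[m][:,1]).round(1))
s=cap('scene'); W=pts(s); hsv=cv2.cvtColor(s['image'],cv2.COLOR_BGR2HSV)
m=(hsv[...,0]>5)&(hsv[...,0]<22)&(hsv[...,1]>150)&(W[...,0]>.6)&(W[...,0]<.8)&(abs(W[...,1]+.045)<.12)&(W[...,2]>.02)
P=W[m]; print('case',np.percentile(P,[2,50,98],axis=0).round(3))
E
```

```text
charger offset est mm [140.2  -8.6 151.2] F cradle [-0.4 -0.  -0.3] [ 1.7771e+02  6.0000e-02 -1.7507e+02] w 0.0636752910361479 t 24.7
8938 [[-85.5 -27.4  13.3]
 [  7.4  -0.1  16. ]
 [ 90.2  27.5  19. ]]
[-1.68066749e-03  9.30276315e-04  1.59598945e+01]
-1 -1 0 nan
-1 1 5 30.5
1 -1 96 -29.8
1 1 106 29.7
case [[ 0.635 -0.117  0.027]
 [ 0.73  -0.088  0.039]
 [ 0.759  0.051  0.045]]
  return _methods._mean(a, axis=axis, dtype=dtype,
  ret = ret.dtype.type(ret / rcount)
```

View pics/w9.png

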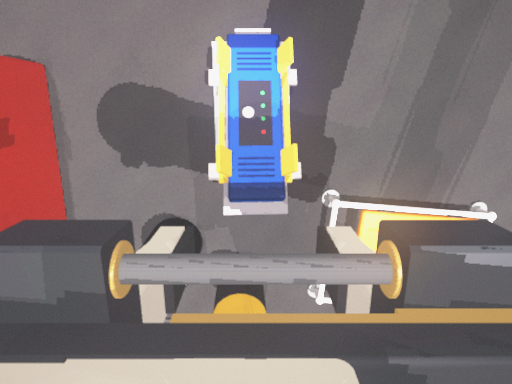

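```bash
python3 -c "
from h import *
r.close_job()"
```

```text
the job is handed in; nothing more can be done
```

I did all three steps in order and handed the job in at about 25 s of the 70 s allowed. The hand-in gives no verdict, so what follows rests on my own measurements.

- **Ratchet:** I gripped it by the handle, laid it in the red tray and let go. Its handle top then measured about 26 mm above the shelf, which fits it lying flat on the tray floor. The scene picture after the charger was drawn showed it inside the tray.
- **Charger draw:** I pulled it out slowly by its front end to about -0.18 m in the gallery frame (limit -0.165 m). The case settled flat with its top at about 42 mm, and the headlamp stood upright on it.
- **Holder:** I gripped the charger again at its middle, tilted it 25° and pressed it in until it bore on the rests with about 22 N. After release its top lies 16.0 mm above the rests, parallel to the slope to about 0.002 rad. It is centred across within 0.5 mm and about 1 to 2 mm uphill along the slope.
- **Jaws:** In the last wrist picture the lips lie over both edges. The two upper claws measured about equal on each side (29.8 and 29.7 mm), which fits shut. The lower claws had too few depth points to check, so for those I relied on the picture.
- **Final state:** The gripper was clear of everything. The case was still at its settled height. I did not re-measure the headlamp's tilt or the bystanders after the holder step; earlier pictures showed them undisturbed.

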